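# Stroke the dicer and hold its telescoping catch tray out

### The arm

A 6-joint arm with a two-finger parallel gripper is mounted at the origin on the work surface. World frame = base frame: x ahead of the robot, y to its left, z up, the work surface at z = 0. Lengths are in m, angles in rad, forces in N, time in s.
With the tool pointing down it reaches from about 0.35 to 0.775 m from the base axis. Payload 5.5 kg.
Tool frame: the origin (TCP) lies between the finger pads; the fingertips stand 19 mm ahead of it and the grasp point (between the pads) is the TCP; z points along the fingers, x is the direction in which the jaws open and shut, and the axes are right-handed (so a half turn about z gives the same grasp; the last joint's range is limited). The gripper opens to 85 mm and grips with 20 to 120 N. Pads are 22 mm wide; open, the fingers measure 114 mm over their backs; the gripper's body (76 mm by 85 mm) begins 54 mm behind the grasp point. The pads swing forward as they close: fully open they stand 13 mm farther back than shut.
Start: joints at [-1.475, 0.313, 0.046, 1.304, 0, 1.431], TCP at [0.134, -0.559, 0.25] pointing down, gripper open.
Joint ranges: [-2.76, 2.76], [-0.86, 1.69], [-1.03, 1.26], [-2.2, 2.34], [-1.47, 1.5], [-3.14, 3.14]. Speed limits (rad/s): [2.57, 2.57, 3.14, 3.14, 3.14, 3.14].

### API

Orientations are given as a unit quaternion [w, x, y, z].
In Python, from workcell import env gives the robot as it stands. The module is installed in compiled form; this text tells all that it offers.
- The arm moves only by the tool carry_out, never from a script. Its argument "steps" is a list of rows, each a list of 7 numbers: the gripper command: -1 is shut, 1 is fully open, values between are in proportion, then the shift along the tool's x, y, z in m, then the turn, a rotation vector about the tool's x, y, z in rad. A call has 1 to 20 rows; each row shifts and turns the commanded pose from where the row before left it, along the tool's axes as they then stand; what a row does not reach is not made up. A row lasts 1/8 s, in which the tool goes at most 62.5 mm and 10.7 degrees, less where a joint would pass 70% of its speed; a pose out of reach is approached as far as the arm can. A call with a gripper value outside its range is refused whole. The fingers move at their own pace and stop on an object; "grip_force" is the grip in N (left out, the last holds). Time passes only in rows, so rows that do not move let the fingers close. It gives the time, the measured TCP pose, the force and the opening at its end, in the units of the state.
- env.get_state(): the state, without advancing time (a new reading comes with each control period).
- env.read_camera(name): name is "scene" or "top"; returns a dict with "color" (400x640x3 uint8, red, green, blue), "K" (3x3 intrinsics, pixels), "R" (3x3) and "t" (3): a world point X has camera coordinates R X + t. Camera axes: x right, y down, z forward; pixel columns grow to the right and rows downward; lengths in m; the calibration is good to about 2 mm. A picture is of the moment at which its call begins. There is no depth.
- env.hand_in(): hands the job in, once; it reports no verdict.
The state is a dict: "clock": time; "joint_pos": joint angles; "qvel": joint speeds; "tau": joint torques, N m; "tcp_pos": TCP position; "orientation": TCP orientation; "wrist_force": force on the tool from outside, world axes, zero at the start; "ft_torque": the same for the moment, N m; "finger_gap": finger opening in m.
Only numpy, scipy, OpenCV 4.12 (cv2) and the standard library are available. Lean on these libraries where they do the work, as an engineer would, in place of code of your own. Each camera call takes 0.05 s, during which the arm holds its last target. There are 200 camera calls.

### The job

Clear the vegetable dicer: with its catch tray home, swing the blue lever bar down to its stop and let it spring back up. Then squeeze the red button on the tray's black grip, pull the tray out past its first stop to the second one, at the end of its travel, and hold it there against its return spring: finish still gripping with the button squeezed, the tray fully out. Leave the food, bowl, cup and bottle where they are.

Things in the scene. Friction and masses are not known exactly. Their poses are not given: they have to be found in the camera images.
- dicer: White vegetable dicer with an aluminium deck, fixed to the counter, 215 mm (own x) by 165 mm (own y), deck top 132 mm high, two pivot cheeks at the back up to 196 mm high. Origin on the counter under the machine (body spans x -93 to +123 mm, y -83 to +83 mm). Own -x is the front, towards which the lever reaches; the tray comes out along own +y. Its position and its yaw (about -0.15 to 0.45 rad) vary. The grip travels along own x = 0
- lever (a joint): Angle of the lever: 0 at rest (lever raised 0.60 rad above level), 0.65 at its lower stop (0.05 rad below level). A spring returns it; the push on the bar grows from about 2 N at rest to about 10 N at the stop
- lever_bar (a point): Centre of the blue cross bar at the lever's end: a round bar 22 mm across and 120 mm long, along the dicer's own y. At rest about 288 mm high and at own x = -65 mm; at the stop 165 mm high and at own x = -100 mm. It can be pushed down from above; nothing is under it but the deck's front edge, below 132 mm
- lever_hinge (a point): Hinge axis of the lever (along the dicer's own y), 175 mm high, at own x = +100 mm; the bar's axis is 200 mm from it
- tray (a joint): How far the tray is pulled out along the dicer's own +y, m: 0 home, 0.060 first stop, 0.120 second stop and end of travel. A latch locks it (about 3 mm of play) at home, and at the first stop if the button is up there, until the button is fully squeezed; kept squeezed, it slides freely past the first stop. A spring pulls it back with 6 N (home) to 8.5 N (second stop), plus some drag when moving (about 2.5 N at 80 mm/s); it does not latch at the second stop
- tray_grip (a point): Centre of the black grip on the end of the tray's steel tube; it moves with the tray. The grip is a block 34 mm wide (dicer's own x), 76 mm long (own y), 34 mm high, its centre 60 mm above the counter and, with the tray home, at own (0, 163) mm; with the button out it is 41 mm wide in all. 42 mm of its tube are free between grip and tray front. Nothing stands beside or below it. Take it from above with the fingers closing along the dicer's own x: that squeezes the button too
- button (a joint): Travel of the red button, m: 0 out, 0.006 fully squeezed. The latch lets go from about 0.005. It needs 3 N to start and 6 N to be fully in, and springs back out
- button_face (a point): Middle of the outer face of the red button, 46 mm long (own y) and 26 mm high, on the grip's +x side (dicer's own x), standing 7 mm proud of it when out, 1 mm when squeezed; pressed towards own -x
- lime_a: Cut lime half, dome up, 54 mm across, 34 high; to be left alone. Origin under its middle
- lime_b: Second cut lime half, the same; to be left alone. Origin under its middle
- tomato: Red tomato, 70 mm across, 59 high; to be left alone. Origin under its middle
- bowl: Aluminium mixing bowl, 130 mm across, 60 high; to be left alone. Origin under its middle
- sauce: Orange squeeze bottle with white cap, 52 mm across, 170 high; to be left alone. Origin under its middle
- cup: Small clear portion cup, 64 mm across, 45 high; to be left alone. Origin under its middle

How it is judged:
On the way, in this order (a step that is already met when the one before it is completed fails the run):
1. the lever is swung down to its stop, the tray still home (value of joint lever above 0.6 rad and value of joint tray below 0.01 m), for 0.1 s.
2. the lever is back up and let go, the tray still home (value of joint lever below 0.05 rad and contact force between the fingers and lever below 0.2 N and value of joint tray below 0.01 m), for 0.2 s.
3. with the button squeezed the tray is pulled out to the second stop (value of joint tray above 0.112 m and value of joint button above 0.0045 m), for 0.2 s.
At the end, for the whole second after the job is handed in: The tray is held at its second stop (at least 112 of 120 mm out) by the fingers, which squeeze the grip (over 4 N) with the button in (at least 4.5 of 6 mm), and the lever is back up (under 0.05 rad), through the last second (all of step 3 and contact force between the fingers and tray above 4 N and value of joint lever below 0.05 rad); the arm keeps its last pose, push and grip.
It fails at once if a bystander (lime half, tomato, bowl, bottle or cup) pushed more than 30 mm from its place (distance of any of lime_a, lime_b, tomato, bowl, sauce, cup from where it was at the start of the episode above 0.03 m).
It also fails if it takes over 51 s, if anything falls off the work surface, if the arm or the gripper's body presses on something with over 40 N, if the wrist force passes 120 N, or if a joint passes its speed limit or range.

## Working session

There is one attempt and no reset: what is moved stays moved. The work goes in short steps, Python scripts to look and compute and a tool call to move; the robot and the scene stay as the last step left them, time stands still between calls to the robot, and variables do not carry over. Pictures are saved under pics/ and viewed, about 8 in all and at most 12, crops included, and the job is handed in when it is done.

Besides the shell and the picture viewer there is one more tool, called as name(argument=value, ...) on one line, values as JSON. carry_out: Moves the arm, as the interface text tells. Its arguments: {"type":"object","properties":{"steps":{"type":"array","items":{"type":"array","items":{"type":"number"}}},"grip_force":{"type":"number"}},"required":["steps"]}

```bash
mkdir -p pics; python3 - <<'E'
from workcell import env
import cv2,numpy as np
for n in("scene","top"):
    c=env.read_camera(n); cv2.imwrite(f"pics/{n}0.png",c["color"][:,:,::-1]); print(n,c["K"].tolist(),c["R"].round(4).tolist(),c["t"].round(4).tolist())
    np.savez(f"pics/{n}0.npz",**c)
s=env.get_state(); print(s)
E
```

```text
scene [[490.26568680651303, 0.0, 319.8420141817723], [0.0, 490.26568680651303, 196.81902716080862], [0.0, 0.0, 1.0]] [[0.8636, -0.5041, 0.003], [-0.4662, -0.8009, -0.3757], [0.1917, 0.3231, -0.9267]] [-0.4691, 0.4067, 1.2904]
top [[490.10071154876954, 0.0, 318.918352955536], [0.0, 490.10071154876954, 200.00674295598083], [0.0, 0.0, 1.0]] [[0.009, -1.0, -0.003], [-0.992, -0.0085, -0.1257], [0.1257, 0.0041, -0.9921]] [0.0659, 0.5974, 1.5524]
{'clock': 0.1, 'joint_pos': array([-1.47458780e+00,  3.13946592e-01,  4.50998374e-02,  1.30363502e+00,
       -6.10160807e-06,  1.43120310e+00]), 'qvel': array([ 1.03900077e-03,  3.20917793e-04,  2.52165446e-03, -2.13834503e-05,
        6.62333262e-04,  5.10677362e-04]), 'tau': array([ 2.19538917e-03, -4.81724274e+01,  2.99242830e+01,  1.26468547e-02,
       -1.53504625e-04, -2.38572085e-06]), 'tcp_pos': array([ 0.13428352, -0.55865237,  0.24948889]), 'orientation': array([-6.06569421e-04,  7.85373082e-01, -6.19022142e-01, -5.85032227e-04]), 'wrist_force': array([ 0.03093286, -0.26158423,  0.80620851]), 'ft_torque': array([ 0.01658281, -0.03330128, -0.0609492 ]), 'finger_gap': 0.08538266389115204}
```

View pics/scene0.png

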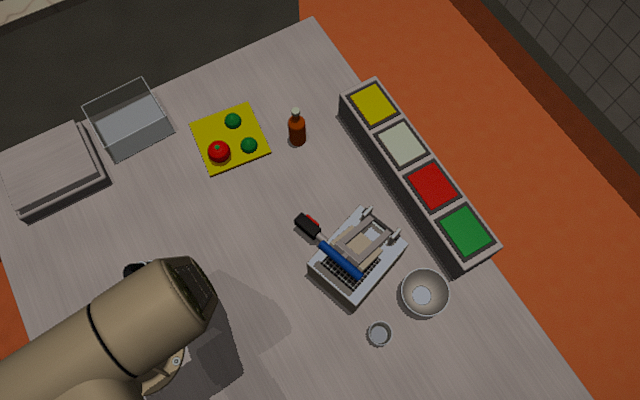

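View pics/top0.png

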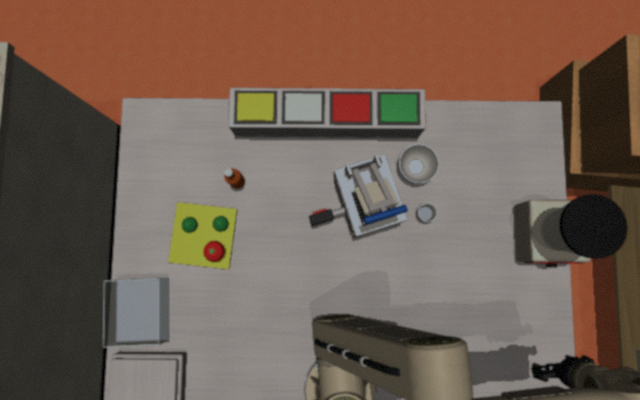

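The scene view shows the blue bar around (340,258) and the black grip with its red button around (307,225). In the top view the bar is around (385,215) and the grip around (321,217). Next I'll measure both with masks.

```bash
cat > h.py <<'E'
import numpy as np,cv2
def ray(c,p):
    d=c["R"].T@np.linalg.inv(c["K"])@np.array([p[0],p[1],1.]); return -c["R"].T@c["t"],d
def onz(c,p,z):
    o,d=ray(c,p); return o+d*(z-o[2])/d[2]
def tri(a,p,b,q):
    o1,d1=ray(a,p);o2,d2=ray(b,q); s=np.linalg.lstsq(np.c_[d1,-d2],o2-o1,rcond=None)[0]
    x,y=o1+s[0]*d1,o2+s[1]*d2; return (x+y)/2,np.linalg.norm(x-y)
def blob(m,win):
    w=np.zeros(m.shape,np.uint8);x0,x1,y0,y1=win;w[y0:y1,x0:x1]=1
    n,l,s,c=cv2.connectedComponentsWithStats((m&(w>0)).astype(np.uint8))
    i=1+np.argmax(s[1:,4]); ys,xs=np.nonzero(l==i); P=np.c_[xs,ys].astype(np.float32)
    return P,cv2.minAreaRect(P)
def masks(im):
    r,g,b=[im[:,:,i].astype(int) for i in range(3)]
    return dict(blue=(b>r+40)&(b>g+20),red=(r>g+60)&(r>b+60),black=(im.max(2)<60))
E
python3 - <<'E'
from h import *
C={n:dict(np.load(f"pics/{n}0.npz")) for n in("scene","top")}
W=dict(scene=dict(blue=(300,380,220,300),red=(290,330,205,245),black=(285,322,205,245)),top=dict(blue=(355,415,200,230),red=(300,340,200,235),black=(300,336,202,230)))
R={}
for n,c in C.items():
    M=masks(c["color"])
    for k in M:
        P,r=blob(M[k],W[n][k]); bx=cv2.boxPoints(r); L=np.argsort(r[1])
        e=[(bx[i]+bx[(i+1)%4])/2 for i in range(4)]
        ends=sorted([e[0],e[2]] if np.linalg.norm(e[0]-e[2])>np.linalg.norm(e[1]-e[3]) else [e[1],e[3]],key=lambda p:p[0])
        R[n,k]=(np.array(r[0]),ends); print(n,k,len(P),np.round(r[0],1),np.round(r[1],1),np.round(ends,1).tolist())
        z=dict(blue=.292,red=.065,black=.077)[k]
        A=[onz(c,p,z) for p in ends]; print("  mid",onz(c,r[0],z).round(4),"ends",np.round(A,4).tolist(),"len",np.linalg.norm(A[0]-A[1]).round(4),"ang",np.arctan2(*(A[0]-A[1])[1::-1]).round(3))
for k in("blue","red","black"): print(k,*tri(C["scene"],R["scene",k][0],C["top"],R["top",k][0]))
E
```

```text
scene blue 464 [340.1 259.9] [53.8  8.9] [[319.6000061035156, 242.39999389648438], [360.5, 277.3999938964844]]
  mid [ 0.5289 -0.1115  0.292 ] ends [[0.5102, -0.0539, 0.292], [0.5472, -0.1675, 0.292]] len 0.1194 ang 1.886
scene red 38 [312.3 219.7] [15.6  2.3] [[306.20001220703125, 214.6999969482422], [318.29998779296875, 224.60000610351562]]
  mid [0.5605 0.0718 0.065 ] ends [[0.5532, 0.0929, 0.065], [0.5677, 0.0508, 0.065]] len 0.0445 ang 1.902
scene black 388 [308.9 227.7] [32.6 14.5] [[296.5, 217.10000610351562], [321.29998779296875, 238.39999389648438]]
  mid [0.5388 0.0525 0.077 ] ends [[0.5246, 0.0964, 0.077], [0.5528, 0.0094, 0.077]] len 0.0915 ang 1.884
top blue 284 [385.2 213.6] [ 7.  43.6] [[364.5, 220.5], [405.8999938964844, 206.6999969482422]]
  mid [ 0.529  -0.1099  0.292 ] ends [[0.5097, -0.0538, 0.292], [0.5483, -0.1662, 0.292]] len 0.1189 ang 1.901
top red 20 [319.4 210.8] [ 1.3 11.7] [[313.8999938964844, 212.6999969482422], [325.0, 209.0]]
  mid [0.5586 0.0691 0.065 ] ends [[0.5526, 0.0867, 0.065], [0.5647, 0.0515, 0.065]] len 0.0372 ang 1.903
top black 244 [321.4 217.6] [10.8 23.1] [[310.3999938964844, 221.1999969482422], [332.29998779296875, 213.89999389648438]]
  mid [0.5362 0.0629 0.077 ] ends [[0.5244, 0.0972, 0.077], [0.5481, 0.0284, 0.077]] len 0.0727 ang 1.902
blue [ 0.52957401 -0.11053157  0.28749071] 0.000261506696077941
red [0.55824908 0.06890997 0.07465445] 0.0012926187220346293
black [0.54132525 0.06237443 0.0453088 ] 0.004568465364844511
```

carry_out(steps=[[-1,0,0,-0.0125,0,0,-0.1848],[-1,0,0,-0.0125,0,0,-0.1848],[-1,0,0,-0.0125,0,0,-0.1848],[-1,0,0,-0.0125,0,0,-0.1848],[-1,0,0,-0.0125,0,0,-0.1848],[-1,0,0,-0.0125,0,0,-0.1848],[-1,0,0,-0.0125,0,0,-0.1848],[-1,0,0,-0.0125,0,0,-0.1848],[-1,0,0,-0.0125,0,0,-0.1848],[-1,0,0,0,0,0,0]], grip_force=40)

```text
clock: 1.35
tcp_pos: [0.1343, -0.5594, 0.3633]
orientation: [0.001, 0.987, 0.162, -0.0]
wrist_force: [-0.2, 0.7, 0.3]
finger_gap: -0.0002
```

carry_out(steps=[[-1,0.0399,-0.0229,0,0,0,0],[-1,0.0399,-0.0229,0,0,0,0],[-1,0.0399,-0.0229,0,0,0,0],[-1,0.0399,-0.0229,0,0,0,0],[-1,0.0399,-0.0229,0,0,0,0],[-1,0.0399,-0.0229,0,0,0,0],[-1,0.0399,-0.0229,0,0,0,0],[-1,0.0399,-0.0229,0,0,0,0],[-1,0.0399,-0.0229,0,0,0,0],[-1,0.0399,-0.0229,0,0,0,0],[-1,0.0399,-0.0229,0,0,0,0],[-1,0.0399,-0.0229,0,0,0,0],[-1,0.0399,-0.0229,0,0,0,0],[-1,0,0,0,0,0,0],[-1,0,0,0,0,0,0]])

```text
clock: 3.22
tcp_pos: [0.5289, -0.1101, 0.362]
orientation: [-0.0, 0.987, 0.163, -0.001]
wrist_force: [0.1, 0.5, 0.6]
finger_gap: 0.0001
```

carry_out(steps=[[-1,0,0,0.022,0,0,0],[-1,0,0,0.022,0,0,0],[-1,-0.0075,0,0.013,0,0,0],[-1,-0.0075,0,0.013,0,0,0],[-1,-0.0055,0,0.014,0,0,0],[-1,-0.0055,0,0.014,0,0,0],[-1,-0.0035,0,0.0145,0,0,0],[-1,-0.0035,0,0.0145,0,0,0],[-1,-0.001,0,0.015,0,0,0],[-1,-0.001,0,0.015,0,0,0],[-1,0,0,0.005,0,0,0],[-1,0,0,0.005,0,0,0],[-1,0,0,0,0,0,0],[-1,0,0,0,0,0,0]])

```text
clock: 4.97
tcp_pos: [0.4938, -0.1234, 0.1968]
orientation: [0.001, 0.987, 0.161, -0.001]
wrist_force: [-6.8, -1.6, 10.1]
finger_gap: -0.0
```

carry_out(steps=[[-1,0,0,0.003,0,0,0],[-1,0,0,0.002,0,0,0],[-1,0,0,0,0,0,0],[-1,0,0,0,0,0,0]])

```text
clock: 5.48
tcp_pos: [0.4941, -0.1233, 0.194]
orientation: [0.002, 0.987, 0.161, -0.0]
wrist_force: [-10.2, -0.3, 22.1]
finger_gap: -0.0001
```

```bash
python3 - <<'E'
from workcell import env
import cv2
c=env.read_camera("scene")["color"][180:330,250:450,::-1]
cv2.imwrite("pics/press.png",cv2.resize(c,None,fx=3,fy=3))
print(env.get_state()["wrist_force"],env.get_state()["tcp_pos"])
E
```

```text
[-11.23168561  -0.29309292  21.55337731] [ 0.49409837 -0.12336092  0.19400225]
```

View pics/press.png

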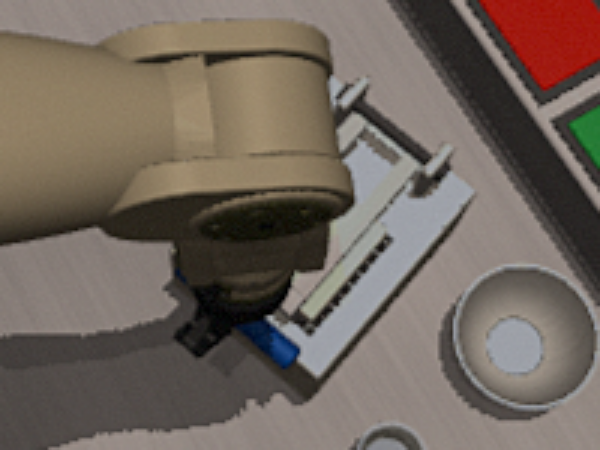

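The bar is down at the front. The force rose from 10 to 22 N over the last 3 mm, so the lever is on its stop. Next I'll let it back up along the arc and move over the grip.

carry_out(steps=[[-1,0,0,-0.01,0,0,0],[-1,0.001,0,-0.015,0,0,0],[-1,0.001,0,-0.015,0,0,0],[-1,0.0035,0,-0.0145,0,0,0],[-1,0.0035,0,-0.0145,0,0,0],[-1,0.0055,0,-0.014,0,0,0],[-1,0.0055,0,-0.014,0,0,0],[-1,0.0075,0,-0.013,0,0,0],[-1,0.0075,0,-0.013,0,0,0],[-1,0,0,-0.022,0,0,0],[-1,0,0,-0.022,0,0,0],[-1,0,0,0,0,0,0],[-1,0,0,0,0,0,0],[-1,0,0,0,0,0,0]])

```text
clock: 7.28
tcp_pos: [0.5288, -0.1103, 0.3566]
orientation: [-0.0, 0.987, 0.163, -0.001]
wrist_force: [0.3, 0.4, 0.2]
finger_gap: -0.0002
```

carry_out(steps=[[-1,0.013,-0.0324,0,0,0,0],[-1,0.013,-0.0324,0,0,0,0],[-1,0.013,-0.0324,0,0,0,0],[-1,0.013,-0.0324,0,0,0,0],[-1,0.013,-0.0324,0,0,0,0],[1,0,0,0,0,0,0],[1,0,0,0,0,0,0],[1,0,0,0,0,0,0],[1,0,0,0,0,0,0]])

```text
clock: 8.4
tcp_pos: [0.5387, 0.0633, 0.3577]
orientation: [0.0, 0.987, 0.163, -0.0]
wrist_force: [-0.9, -0.2, -0.1]
finger_gap: 0.0724
```

```bash
python3 - <<'E'
from workcell import env
from h import *
s=env.get_state();print(s["tcp_pos"],s["finger_gap"],s["wrist_force"])
c=env.read_camera("top"); P,r=blob(masks(c["color"])["blue"],(355,430,190,240)); print(len(P),r,onz(c,r[0],.292))
o=[cv2.resize(env.read_camera(n)["color"][a:a+130,b:b+160,::-1],None,fx=2.4,fy=2.4) for n,a,b in(("scene",180,250),("top",140,290))]
cv2.imwrite("pics/above.png",np.hstack(o))
E
```

```text
[0.53872077 0.06332842 0.35768367] 0.072352356317846 [-0.91044233 -0.23159977 -0.05464421]
281 ((385.2810974121094, 213.91354370117188), (6.763975620269775, 43.671756744384766), 72.89727020263672) [ 0.52814362 -0.1101204   0.292     ]
```

View pics/above.png

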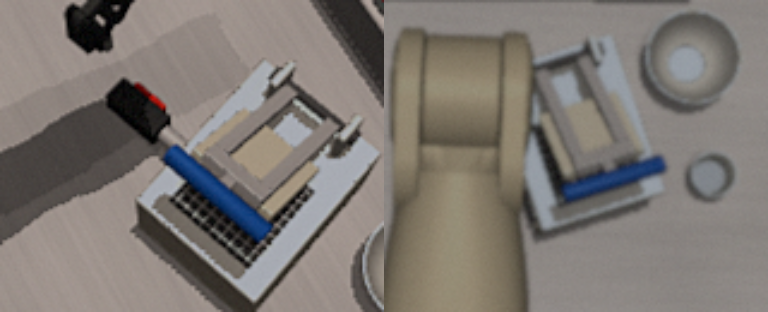

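The bar is back at its rest pixel (385,214), and the red button is out at about (150,97) in the crop. The gripper is above the grip, so I'll go down.

carry_out(steps=[[1,0,0,0.04,0,0,0],[1,0,0,0.04,0,0,0],[1,0,0,0.04,0,0,0],[1,0,0,0.04,0,0,0],[1,0,0,0.04,0,0,0],[1,0,0,0.03,0,0,0],[1,0,0,0.025,0,0,0],[1,0,0,0.02,0,0,0],[1,0,0,0.02,0,0,0],[1,0,0,0,0,0,0],[1,0,0,0,0,0,0]])

```text
clock: 9.93
tcp_pos: [0.5392, 0.064, 0.0634]
orientation: [0.0, 0.987, 0.163, 0.0]
wrist_force: [1.0, 0.8, -0.0]
finger_gap: 0.0853
```

```bash
python3 - <<'E'
from workcell import env
import cv2
c=env.read_camera("scene")["color"][180:290,250:390,::-1]
cv2.imwrite("pics/down.png",cv2.resize(c,None,fx=4,fy=4))
s=env.get_state();print(s["wrist_force"],s["tcp_pos"],s["finger_gap"])
E
```

```text
[ 0.80433989  0.03417436 -0.27668428] [0.5394804  0.06408896 0.06375714] 0.08576365347728171
```

View pics/down.png

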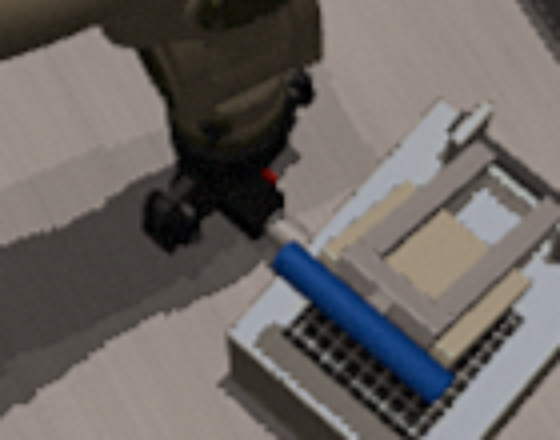

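The fingers straddle the black grip, with a bit of the red button showing at crop (268,175). Closing now.

carry_out(steps=[[-1,0,0,0.003,0,0,0],[-1,0,0,0,0,0,0],[-1,0,0,0,0,0,0],[-1,0,0,0,0,0,0],[-1,0,0,0,0,0,0],[-1,0,0,0,0,0,0],[-1,0,0,0,0,0,0],[-1,0,0,0,0,0,0]], grip_force=60)

```text
clock: 10.98
tcp_pos: [0.539, 0.0641, 0.061]
orientation: [0.0, 0.987, 0.163, 0.0]
wrist_force: [-1.2, 0.7, 6.8]
finger_gap: 0.0336
```

The gap is 34 mm, so the button is in. Pulling.

carry_out(steps=[[-1,0,-0.006,0,0,0,0],[-1,0,-0.01,0,0,0,0],[-1,0,-0.01,0,0,0,0],[-1,0,-0.01,0,0,0,0],[-1,0,-0.01,0,0,0,0],[-1,0,-0.01,0,0,0,0],[-1,0,-0.01,0,0,0,0],[-1,0,-0.01,0,0,0,0],[-1,0,-0.01,0,0,0,0],[-1,0,-0.01,0,0,0,0],[-1,0,-0.01,0,0,0,0],[-1,0,-0.008,0,0,0,0],[-1,0,-0.005,0,0,0,0],[-1,0,0,0,0,0,0],[-1,0,0,0,0,0,0],[-1,0,0,0,0,0,0]])

```text
clock: 12.98
tcp_pos: [0.5023, 0.1751, 0.061]
orientation: [0.002, 0.987, 0.163, 0.002]
wrist_force: [3.1, -8.0, 4.9]
finger_gap: 0.0334
```

```bash
python3 - <<'E'
from workcell import env
import cv2,numpy as np
s=env.get_state();print(s["wrist_force"],s["tcp_pos"],s["finger_gap"])
o=[cv2.resize(env.read_camera(n)["color"][a:a+130,b:b+160,::-1],None,fx=2.4,fy=2.4) for n,a,b in(("scene",170,240),("top",140,270))]
cv2.imwrite("pics/out.png",np.hstack(o))
E
```

```text
[ 3.10675956 -7.99947049  4.91635141] [0.50226632 0.1751254  0.06095068] 0.03344106204439206
```

View pics/out.png

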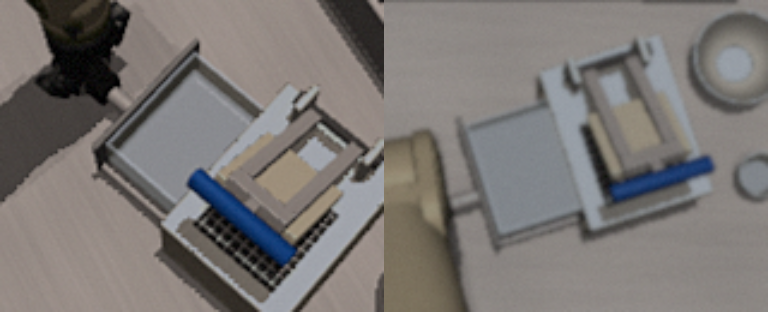

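The tray is out about 117 mm and the load is the spring alone, 8.5 N. I'll ease on to the hard stop.

carry_out(steps=[[-1,0,-0.003,0,0,0,0],[-1,0,-0.002,0,0,0,0],[-1,0,0,0,0,0,0],[-1,0,0,0,0,0,0],[-1,0,0,0,0,0,0],[-1,0,0,0,0,0,0]])

```text
clock: 13.82
tcp_pos: [0.5013, 0.1782, 0.0609]
orientation: [0.004, 0.987, 0.162, 0.002]
wrist_force: [4.7, -12.7, 3.6]
finger_gap: 0.0333
```

```bash
python3 - <<'E'
from workcell import env
from h import *
c=env.read_camera("top"); P,r=blob(masks(c["color"])["blue"],(355,430,190,240)); print(len(P),r[0])
s=env.get_state();print(s["wrist_force"],s["tcp_pos"],s["finger_gap"])
env.hand_in()
E
```

```text
287 (385.27581787109375, 213.88259887695312)
[  5.59240852 -13.51156434   3.7140162 ] [0.50125698 0.17821222 0.06092593] 0.03345664563924845
the job is handed in; nothing more can be done
```

I pressed the lever down to its stop and let it spring back up. Then I squeezed the grip and its button with a 60 N grip, pulled the tray out to its second stop and handed the job in while still holding it there. It took about 14 s of the 51 s allowed, and hand-in gives no verdict.

- **Lever:** the push rose from 10 N to 22 N over the last 3 mm, so it reached its stop. Afterwards, and again just before hand-in, the bar was back at its starting pixel (385, 214), and nothing was touching it.
- **Tray:** the gripper travelled 120 mm. The pull rose from 8.5 N with the spring alone to about 14 N, so the tray is against its end stop.
- **Button:** the finger gap held at 33.4 mm. That is slightly under the 35 mm expected with the button fully in, so I take it as squeezed.
- **Bystanders:** I kept clear of the food, bowl, cup and bottle, but did not measure their positions again at the end.

No check failed. Tray and button travel are inferred from gripper position, force and finger gap, not read directly.

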